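Lever the snap-in lid off the cutter caddy

TASK

Open the steel cutter caddy on the bakery counter: lever its snapped-in lid up with the flat opener through the slot in the caddy's front, without pulling at the lid with the gripper while it is still snapped in. Then set the lid, knob up, in the middle of the wooden board, lay the opener flat on the baking sheet it came from, and do not disturb the mug, the bowl, the brush or the brass weight.

Things in the scene. Friction and masses are not known exactly. Their poses are not given: they have to be found in the camera images.
- caddy: Square steel caddy (box), 90 x 90 mm, rim 110 mm high, walls 4 mm, fixed to the counter. Origin: centre of its underside; z up; its front, with the pry slot, faces its own -x. The space under the lid behind the slot is empty. Spring catches (brass balls) in its left and right walls, 5 mm in front of the middle, snap over ribs on the lid.
- caddy_slot (a point): Centre of the pry slot in the caddy's front: 44 mm wide (y), 9 mm high, from the wall's cut edge (101 mm above the counter, the edge to lever on) up to the seated lid's underside (110 mm). The point is on the wall's outer face (45 mm from the caddy's middle), half-way up, 105.5 mm above the counter; axes as the caddy's. The blade goes in along +x.
- lid_knob (a point): Middle of the lid's wooden knob (16 mm across, 32 mm tall, central on the lid), z along the knob. The lid, 120 g, is a steel plate 90 x 90 x 4 mm with a 13 mm deep skirt under it, on which it stands when put down: the point is then 33 mm above the surface. While the lid is seated it is 130 mm above the counter.
- lid_lip (a point): Middle of the lid's front edge, at the plate's underside, 110 mm above the counter while seated; axes as the lid's (x front to back, z up). The lid stays snapped in until its middle is raised about 4 mm (20 to 25 N there); it then snaps up and stays propped, tilted about 10 degrees, front edge up about 15 mm, back edge on the rim, and lifts off freely.
- opener_grip (a point): The opener: a flat lever 210 mm long, 150 g. Wooden handle 100 mm long, 22 wide, 24 high; in line with it, at half its height, a stiff steel blade 110 mm long, 20 wide, 4 thick. The point is half-way up the handle (12 mm above its underside), 35 mm behind the blade's root, 145 mm from its tip, near the centre of mass; x points to the tip, z up.
- opener_tip (a point): End of the opener's blade, mid-thickness; axes as opener_grip. About 40 mm of blade inside the caddy's front face is a good depth; levering on the slot's lower edge, handle end down, then takes a tilt of 15 to 25 degrees, until both sides of the lid have snapped out. At the start the opener lies on the baking sheet, handle towards the robot.
- sheet: Flat dark steel baking sheet, 280 (x) x 160 (y) mm, 4 mm thick, fixed; origin: centre of its underside on the counter.
- board: Wooden board, 180 x 180 mm, 12 mm thick, fixed; origin: centre of its underside on the counter, z up.
- mug: White mug, 76 mm across, 85 mm tall; a bystander, loose, to be left alone; origin at its foot.
- bowl: Terracotta bowl, 110 mm across, 50 mm tall; a bystander, loose, to be left alone; origin at its foot.
- brush: Pastry brush lying on the counter, about 200 mm long; a bystander, loose, to be left alone; origin at its foot.
- weight: Brass scale weight, 40 mm across, 50 mm tall; a bystander, loose, to be left alone; origin at its foot.

How it is judged:
By the outcome, as a careful person would: the job done as asked, in the order asked, and still so for the second after the job is handed in, with the robot touching nothing.
It also fails if it takes over 67 s, if anything falls off the work surface, if the arm or the gripper's body presses on something with over 40 N, if the wrist force passes 120 N, or if a joint passes its speed limit or range.

ROBOT

A 6-joint arm with a two-finger parallel gripper is mounted at the origin on the work surface. World frame = base frame: x ahead of the robot, y to its left, z up, the work surface at z = 0. Lengths are in m, angles in degrees, forces in N, time in s.
With the tool pointing down it reaches from about 0.3 to 1 m from the base axis. Payload 5.1 kg.
Tool frame: the origin (TCP) lies at the very end of the fingers, on their centre line; the grasp point (between the pads) lies 19 mm behind it (bot.grasp_offset is the distance from the TCP to the grasp point, in m); z points along the fingers, y is the direction in which the jaws open and shut (so a half turn about z gives the same grasp; the last joint's range is limited). The gripper opens to 95 mm and grips with 3 to 60 N. Pads are 20 mm wide; open, the fingers measure 119 mm over their backs; the gripper's body (75 mm by 180 mm) begins 59 mm behind the grasp point.
Start: joints at [59.611, 7.093, 94.555, -0, 78.352, -4.733], TCP at [0.281, 0.586, 0.215] pointing down, gripper open.
Joint ranges: [-149.61, 149.61], [-58.7, 133.49], [1.44, 155.28], [-77.14, 257.14], [18.33, 153.61], [-166.67, 166.67]. Speed limits (degrees/s): [147.25, 147.25, 180, 180, 180, 180].

INTERFACE

Orientations are given as a 3x3 rotation matrix whose columns are the frame's x, y, z axes.
In Python, from station import bot gives the robot as it stands. Calls block until the motion is done:
- bot.movep(position, orientation): joint-space move of the TCP to a pose.
- bot.move_linear(position, rotation=None, max_speed=0.15): straight line of the TCP; rotation=None keeps the orientation; max_speed is the mean speed in m/s.
- bot.move_j(angles): joint-space move.
- bot.gripper_to(opening, f_grip=None): finger opening in m; f_grip is the grip in N (None keeps the last); returns when the fingers have stopped.
- bot.pause(seconds).
- bot.inverse_kinematics(position, orientation): joint angles nearest the present ones, or None.
- bot.state(): the state.
- bot.capture(name): name is "scene" or "top" or "wrist"; returns a dict with "frame" (480x640x3 uint8, red, green, blue), "range_z" (480x640 float32, m along the optical axis (not along the pixel's ray), 0 where there is no reading), "K" (3x3 intrinsics, pixels), "xyz" and "attitude" of the camera in the world; the wrist camera has in their place "T_tool_cam" (4x4, takes a point from camera to tool coordinates, whose origin is the TCP and whose axes are the flange's). Camera axes: x right, y down, z forward; pixel columns grow to the right and rows downward; lengths in m; the calibration is good to about 2 mm. A picture is of the moment at which its call begins: read the wrist's pose just before it.
A pose or a line that the arm cannot do raises bot.IKError and nothing moves.
- bot.hand_in(): hands the job in, once; it reports no verdict.
The state is a dict: "time_s": time; "qpos": joint angles; "qvel": joint speeds; "tau": joint torques, N m; "tcp_pos": TCP position; "ee_rot": TCP orientation; "ft_force": force on the tool from outside, world axes, zero at the start; "ft_torque": the same for the moment, N m; "grip_width": finger opening in m.
Only numpy, scipy, OpenCV 4.12 (cv2) and the standard library are available. Lean on these libraries where they do the work, as an engineer would, in place of code of your own. Each camera call takes 0.05 s, during which the arm holds its last target.

## Working session

There is one attempt and no reset: what is moved stays moved. The work goes in short steps, each a Python script; the robot and the scene stay as the last script left them, time stands still between calls to the robot, and variables do not carry over. Pictures are saved under pics/ and viewed, and the job is handed in when it is done.

```bash
mkdir -p pics; ls; python3 - <<'E'
from station import bot
import cv2,numpy as np
for n in ("top","scene"):
    c=bot.capture(n); cv2.imwrite(f"pics/{n}0.png",c["frame"][:,:,::-1]); np.savez(f"{n}0.npz",**c)
    print(n,c["K"].tolist(),c["xyz"],c["attitude"])
s=bot.state();print(s["time_s"],s["ft_force"],s["ft_torque"],s["grip_width"])
c=bot.capture("wrist");print(c["T_tool_cam"],c["K"])
print(bot.state()["ee_rot"],bot.grasp_offset)
E
```

```text
pics
top [[452.750614011324, 0.0, 319.956824449828], [0.0, 452.750614011324, 240.2228254715906], [0.0, 0.0, 1.0]] [ 0.43925948 -0.00925419  1.35611366] [[ 0.01679698 -0.99062212  0.13559377]
 [-0.99970536 -0.01426255  0.01964128]
 [-0.01752318 -0.13588374 -0.99056981]]
scene [[500.6344820870384, 0.0, 320.95610136376547], [0.0, 500.6344820870384, 242.4447733332507], [0.0, 0.0, 1.0]] [1.38207551 0.477365   1.07160753] [[-0.5254769   0.62789184 -0.57413053]
 [ 0.85065398  0.37489489 -0.368567  ]
 [-0.01618161 -0.68205986 -0.73111729]]
0.1 [-0.4122582  -0.27008155 -0.13450142] [ 0.01883865  0.01061555 -0.00594439] 0.0950496078010102
[[-8.29210381e-04 -9.63019716e-01 -2.69429655e-01  7.60917421e-02]
 [ 9.99999540e-01 -9.28289185e-04  2.40325393e-04 -6.04429934e-05]
 [-4.81546727e-04 -2.69429331e-01  9.63020043e-01 -1.70769351e-01]
 [ 0.00000000e+00  0.00000000e+00  0.00000000e+00  1.00000000e+00]] [[368.21102568   0.         317.9645391 ]
 [  0.         368.21102568 241.45574055]
 [  0.           0.           1.        ]]
[[-9.01397693e-01  4.32991394e-01 -8.07570903e-04]
 [ 4.32992127e-01  9.01396648e-01 -1.37883961e-03]
 [ 1.30916022e-04 -1.59255468e-03 -9.99998723e-01]] 0.0188
```

View pics/top0.png

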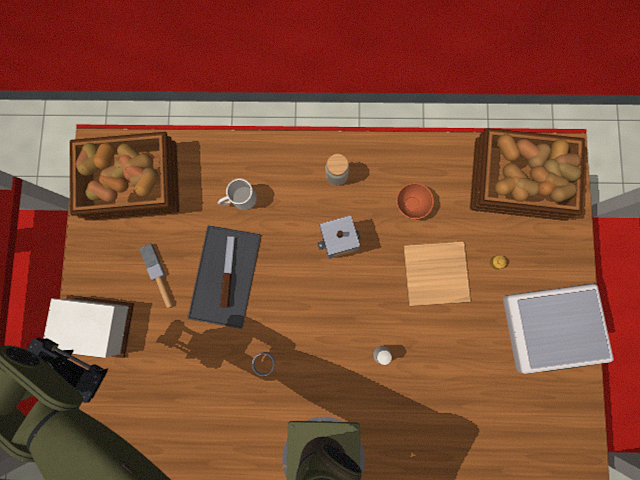

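View pics/scene0.png

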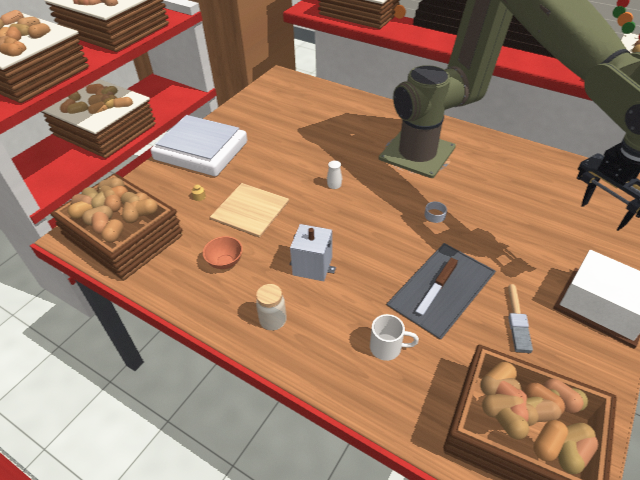

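```bash
cat > h.py <<'E'
import numpy as np,cv2
def w(c,u,v,z=None,R=None,p=None):
    K=c["K"];R=c["attitude"] if R is None else R;p=c["xyz"] if p is None else p
    d=R@np.array([(u-K[0,2])/K[0,0],(v-K[1,2])/K[1,1],1.])
    if z is None:
        return p+d*float(c["range_z"][int(round(v)),int(round(u))])
    return p+d*((z-p[2])/d[2])
def crop(fr,x0,y0,x1,y1,s,name):
    cv2.imwrite(name,cv2.resize(fr[y0:y1,x0:x1,::-1],None,fx=s,fy=s,interpolation=cv2.INTER_CUBIC))
E
python3 - <<'E'
from h import *
c=np.load("top0.npz")
crop(c["frame"],300,200,380,270,8,"pics/cad.png")
crop(c["frame"],180,215,280,335,5,"pics/sheet.png")
crop(c["frame"],390,230,520,315,6,"pics/board.png")
E
```

```text
(no output)
```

View pics/cad.png

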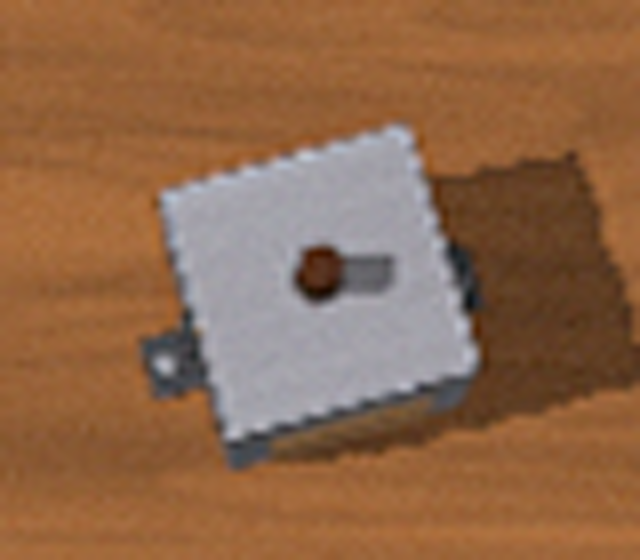

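View pics/sheet.png

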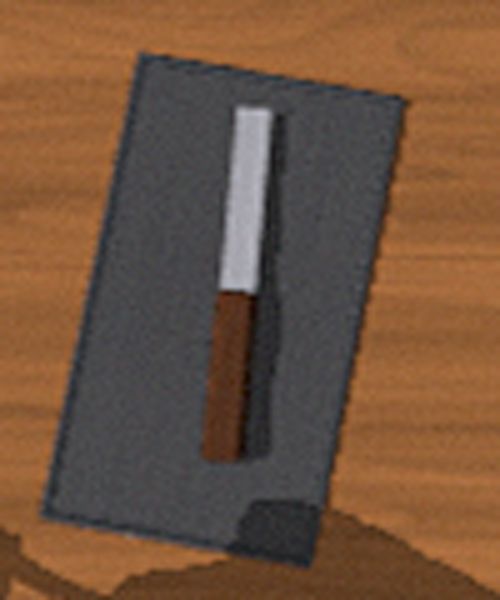

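View pics/board.png

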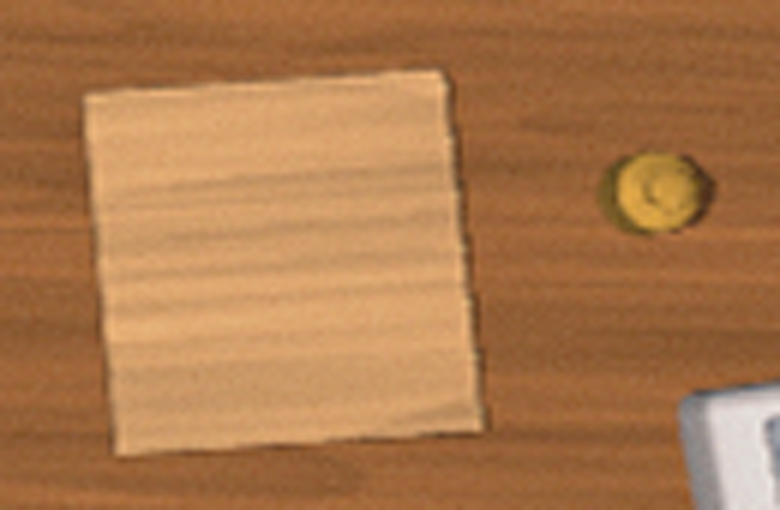

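```bash
python3 - <<'E'
from h import *
c=np.load("top0.npz")
def g(L,x0,y0,s,z):
    return np.array([w(c,x0+(X+.5)/s-.5,y0+(Y+.5)/s-.5,z) for X,Y in L])
def rep(n,P):
    print(n,"ctr",P.mean(0).round(4))
    for i in range(4):
        d=P[(i+1)%4]-P[i]; print("  edge",np.linalg.norm(d).round(4),np.degrees(np.arctan2(d[1],d[0])).round(2))
rep("lid",g([(162,195),(407,127),(475,362),(228,440)],300,200,8,.114))
rep("sheet",g([(140,55),(405,98),(310,567),(44,517)],180,215,5,.004))
rep("board",g([(86,96),(445,72),(483,430),(118,455)],390,230,6,.012))
t=g([(236,107),(272,107)],180,215,5,.018);r=g([(219,290),(258,292)],180,215,5,.018)
e=g([(203,460),(239,461)],180,215,5,.028);e2=g([(217,291),(255,293)],180,215,5,.028)
for n,q in zip("tip root end handleroot".split(),(t,r,e,e2)):print(n,q.mean(0).round(4))
d=t.mean(0)-r.mean(0);print(np.degrees(np.arctan2(d[1],d[0])))
d=t.mean(0)-e.mean(0);print(np.degrees(np.arctan2(d[1],d[0])))
for n,u,v,z in (("mug",240,190,.085),("bowl",416,198,.05),("weight",500,261,.05),("jar",338,165,.1),("shaker",384,356,.06),("ring",263,364,.03)):
    print(n,w(c,u,v,z).round(3),w(c,u,v).round(3))
E
```

```text
lid ctr [ 0.6258 -0.038   0.114 ]
  edge 0.0886 -73.48
  edge 0.0856 -163.67
  edge 0.0895 108.46
  edge 0.0887 15.83
sheet ctr [0.5127 0.3012 0.004 ]
  edge 0.1643 -98.45
  edge 0.2839 170.59
  edge 0.1613 80.62
  edge 0.2813 -8.8
board ctr [ 0.5299 -0.3292  0.012 ]
  edge 0.1784 -85.3
  edge 0.1765 -175.51
  edge 0.1781 94.85
  edge 0.177 4.57
tip [0.6313 0.286  0.018 ]
root [0.521  0.2904 0.018 ]
end [0.4215 0.294  0.028 ]
handleroot [0.5198 0.2896 0.028 ]
-2.282150574641943
-2.1778881133499324
mug [0.756 0.249 0.085] [0.775 0.265 0.008]
bowl [ 0.747 -0.264  0.05 ] [ 0.757 -0.272  0.008]
weight [ 0.565 -0.502  0.05 ] [ 0.566 -0.503  0.047]
jar [ 0.829 -0.032  0.1  ] [ 0.826 -0.032  0.112]
shaker [ 0.294 -0.167  0.06 ] [ 0.297 -0.164  0.09 ]
ring [0.262 0.174 0.03 ] [0.258 0.177 0.005]
```

```bash
cat >> h.py <<'E'
from scipy.spatial.transform import Rotation as Ro
def T(yaw,tilt=0):
    """tool down; object x along yaw; tilt deg = object tip up (about object -y)"""
    O=Ro.from_euler('z',yaw,degrees=True).as_matrix()@Ro.from_euler('y',-tilt,degrees=True).as_matrix()
    return O@np.array([[-1,0,0],[0,1,0],[0,0,-1.]])
def wcap(bot,name):
    s=bot.state();c=dict(bot.capture("wrist"));M=c["T_tool_cam"]
    R=np.array(s["ee_rot"]);p=np.array(s["tcp_pos"])
    c["attitude"]=R@M[:3,:3];c["xyz"]=R@M[:3,3]+p
    cv2.imwrite(f"pics/{name}.png",c["frame"][:,:,::-1]);np.savez(name+".npz",**c);return c
def st(bot):
    s=bot.state();print(round(s["time_s"],2),"tcp",np.round(s["tcp_pos"],4),"F",np.round(s["ft_force"],1),"M",np.round(s["ft_torque"],2),"w",round(s["grip_width"],4));return s
E
python3 - <<'E'
from station import bot
from h import *
bot.gripper_to(0.05,30)
bot.movep([0.4863,0.2915,0.13],T(-2.2));st(bot);wcap(bot,"w1")
E
```

```text
2.43 tcp [0.4863 0.2922 0.1304] F [0.4 0.2 0.2] M [ 0.01 -0.03 -0.03] w 0.0499
```

View pics/w1.png

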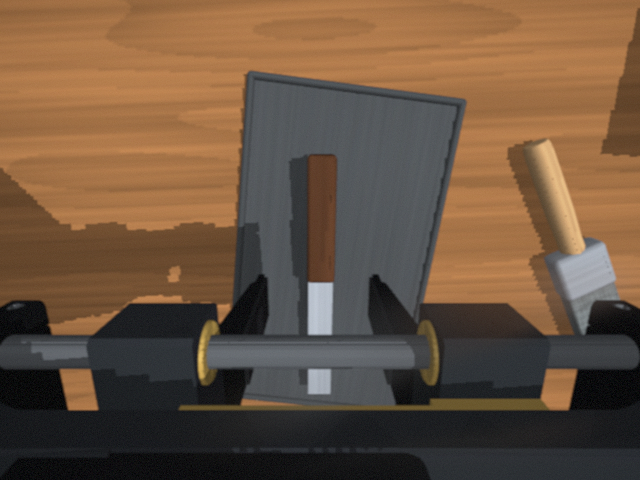

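The picture shows the handle centred between the jaws (col ~321), the handle end at row 155, the root at row 281 and the tip at row 393. I'll measure these points.

```bash
python3 - <<'E'
from h import *
c=np.load("w1.npz")
for n,u,v,z in (("end",322,155,.028),("root",320.5,282,.028),("rootb",320.5,282,.018),("tip",319,393,.018)):print(n,w(c,u,v,z).round(4),w(c,u,v).round(4))
q=[(249,72),(465,101)]
for u,v in q: print(w(c,u,v,.004).round(4))
E
```

```text
end [0.422  0.2978 0.028 ] [0.4221 0.2978 0.0275]
root [0.5203 0.2931 0.028 ] [0.5206 0.2931 0.0272]
rootb [0.5244 0.293  0.018 ] [0.5206 0.2931 0.0272]
tip [0.6316 0.2877 0.018 ] [0.6305 0.2877 0.0195]
[0.361 0.246 0.004]
[0.3875 0.4077 0.004 ]
```

```bash
python3 - <<'E'
from station import bot
from h import *
bot.movep([0.486,0.294,0.06],T(-2.6))
bot.move_linear([0.486,0.294,0.007],T(-2.6),0.08);st(bot)
bot.gripper_to(0.0,55);st(bot)
bot.move_linear([0.486,0.294,0.20],T(-2.6),0.15);st(bot);wcap(bot,"w2")
c=bot.capture("scene");cv2.imwrite("pics/s2.png",c["frame"][:,:,::-1]);np.savez("s2.npz",**c)
crop(c["frame"],360,140,560,290,4,"pics/s2c.png")
E
```

```text
3.68 tcp [0.4862 0.2941 0.0071] F [ 0.1 -0.4  0.1] M [ 0.03 -0.04  0.01] w 0.0496
4.26 tcp [0.4861 0.2941 0.0073] F [-0.4  0.2  1.2] M [ 0.04  0.04 -0.05] w 0.0218
5.69 tcp [0.4853 0.2937 0.1986] F [ 0.  -0.4 -1.7] M [ 0.02 -0.    0.03] w 0.0217
```

View pics/w2.png

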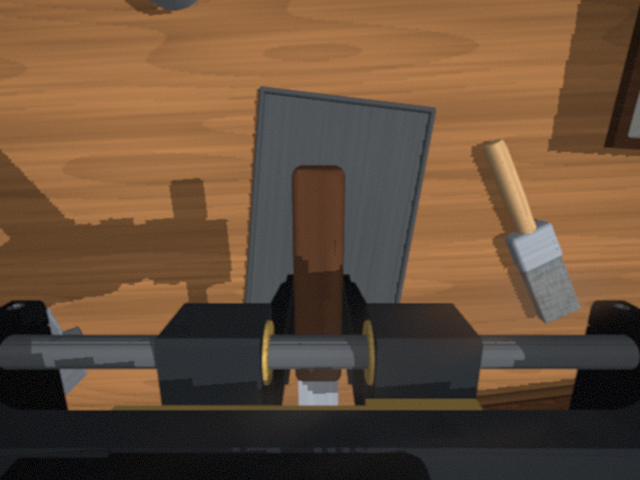

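View pics/s2c.png

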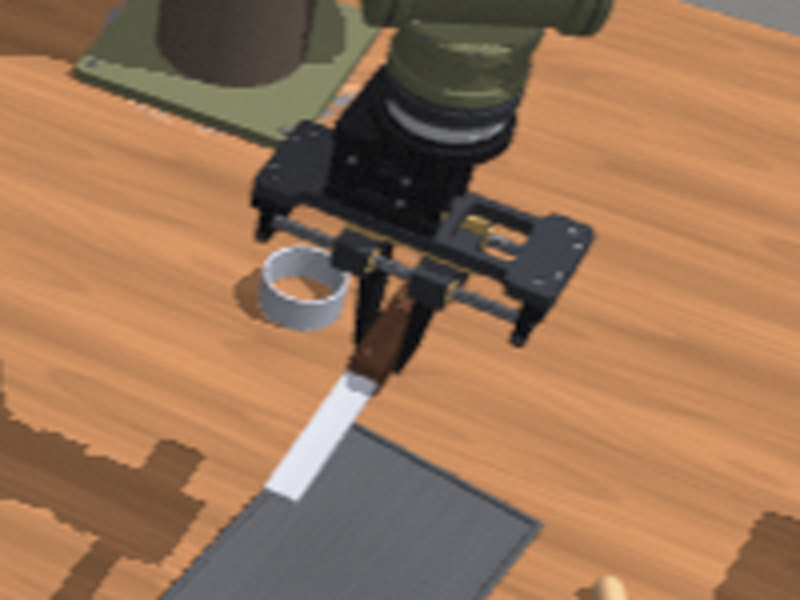

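```bash
python3 - <<'E'
from station import bot
from h import *
c=np.load("w2.npz")
for v in (175,200,230,260): print(v,w(c,319,v).round(4))
print(w(c,319,392).round(4))
s=np.load("s2.npz")
for X,Y in ((285,485),(345,390),(360,383)): print("scene",w(s,360+X/4,140+Y/4).round(4))
bot.pause(0.1);st(bot)
E
```

```text
175 [0.4234 0.297  0.221 ]
200 [0.4335 0.2966 0.221 ]
230 [0.4462 0.296  0.22  ]
260 [0.4591 0.2954 0.2209]
[0.5331 0.2921 0.21  ]
scene [0.6262 0.2878 0.2091]
scene [0.54   0.2888 0.2099]
scene [0.5308 0.2944 0.2106]
5.89 tcp [0.4856 0.2938 0.199 ] F [ 0.4 -0.2 -2. ] M [0.04 0.04 0.03] w 0.0219
```

```bash
cat >> h.py <<'E'
C=np.array([0.626,-0.038,0]);YAW=16.3
def cad(x,y,z,C=C,yaw=YAW):
    return C+Ro.from_euler('z',yaw,degrees=True).as_matrix()@np.array([x,y,z])
E
python3 - <<'E'
from station import bot
from h import *
bot.movep(cad(-.235,0,.2),T(YAW))
bot.move_linear(cad(-.235,0,.0965),T(YAW),0.15);bot.pause(.1);s=st(bot)
for n in ("top","scene"):
    c=bot.capture(n);np.savez(n+"3.npz",**c)
    if n=="top": crop(c["frame"],290,190,390,310,5,"pics/t3.png")
    else: crop(c["frame"],270,160,430,280,5,"pics/s3.png")
E
```

```text
8.34 tcp [ 0.4015 -0.1043  0.0979] F [-0.1 -0.3 -0.5] M [ 0.09  0.05 -0.02] w 0.0215
```

View pics/t3.png

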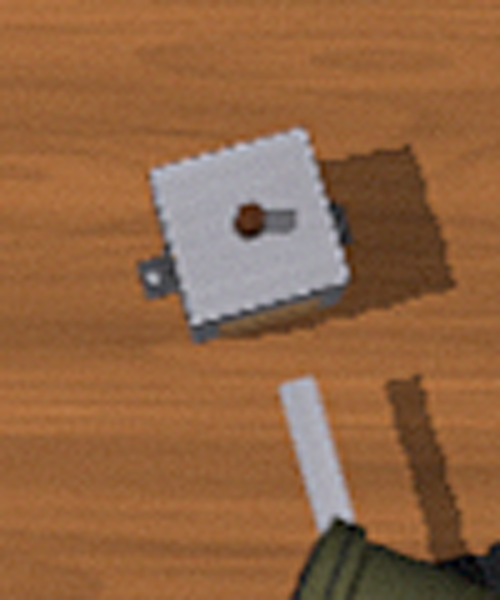

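View pics/s3.png

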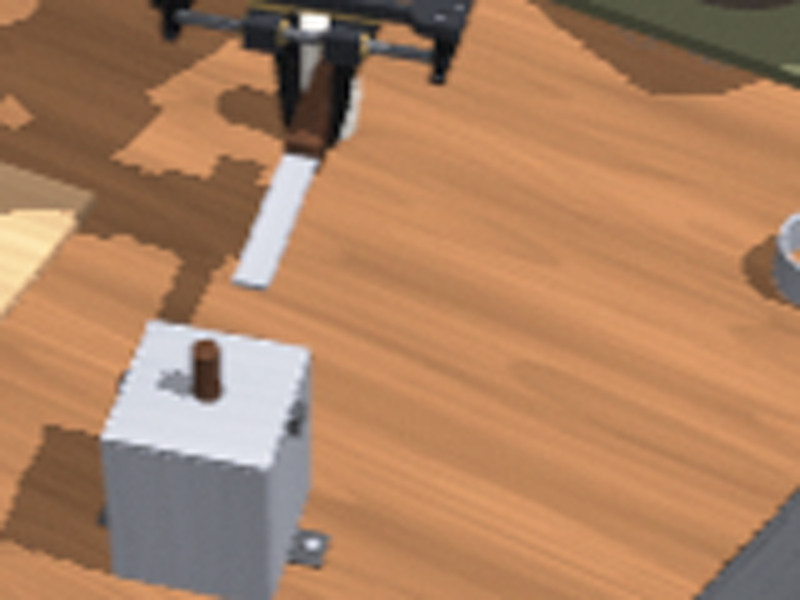

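```bash
python3 - <<'E'
from h import *
c=np.load("top3.npz");g=lambda X,Y,z:w(c,290+(X+.5)/5-.5,190+(Y+.5)/5-.5,z)
P=np.array([g(*q,.114) for q in ((152,174),(302,130),(350,278),(193,325))])
print("lid",P.mean(0)); 
for i in range(4):
    d=P[(i+1)%4]-P[i];print(np.linalg.norm(d),np.degrees(np.arctan2(d[1],d[0])))
tl,tr=g(280,386,.1085),g(315,378,.1085)
bl,br=g(318,526,.1085),g(352,517,.1085)
t=(tl+tr)/2;b=(bl+br)/2;d=t-b
print("tip",t,"yaw",np.degrees(np.arctan2(d[1],d[0])))
print("predicted tip",cad(-.090,0,.1065), np.array([.4015,-.1043,0])+.145*np.array([np.cos(np.radians(16.3)),np.sin(np.radians(16.3)),0]))
s=np.load("scene3.npz");gs=lambda X,Y:w(s,270+(X+.5)/5-.5,160+(Y+.5)/5-.5)
for q in ((255,275),(275,230),(300,165)):print("blade",gs(*q).round(4))
for q in ((150,430),(250,450),(200,440),(285,365),(160,335),(290,400)):print("lid",gs(*q).round(4))
E
```

```text
lid [ 0.62502117 -0.03838659  0.114     ]
0.08717611364191746 -72.6314200404086
0.08709077293299605 -161.85279400648207
0.09054137147499754 107.60100347609664
0.08747720966982059 15.939907476556142
tip [ 0.53946774 -0.06607989  0.1085    ] yaw 15.499867676603857
predicted tip [ 0.53961752 -0.06326     0.1065    ] [ 0.54067177 -0.06360333  0.        ]
blade [ 0.539  -0.0629  0.1115]
blade [ 0.5015 -0.0728  0.1108]
blade [ 0.445  -0.0904  0.1087]
lid [ 0.6665 -0.0484  0.1118]
lid [0.655  0.0059 0.1161]
lid [ 0.6597 -0.0217  0.1127]
lid [ 0.5929 -0.0107  0.1152]
lid [ 0.6068 -0.0812  0.1136]
lid [ 6.054e-01 -1.000e-04  1.053e-01]
```

```bash
sed -i 's/^C=.*/C=np.array([0.6255,-0.038,0]);YAW=17.0/' h.py; python3 - <<'E'
from station import bot
from h import *
for i in range(3): st(bot);bot.pause(.05)
t=cad(-.230,0.001,.0950)
bot.move_linear(t,T(YAW+.5),0.1)
for i in range(4): bot.pause(.05);s=st(bot);print((s["tcp_pos"]-t).round(4))
E
```

```text
8.44 tcp [ 0.4013 -0.1043  0.0978] F [ 0.3 -0.  -1.3] M [0.07 0.01 0.04] w 0.0217
8.49 tcp [ 0.4011 -0.1042  0.0975] F [-0.2  0.4 -1.1] M [ 0.06  0.07 -0.04] w 0.0216
8.54 tcp [ 0.401  -0.1042  0.0973] F [-0.2 -0.3 -1.2] M [ 0.05  0.05 -0.04] w 0.0218
8.89 tcp [ 0.4053 -0.1043  0.095 ] F [-0.6 -0.2 -1.3] M [ 0.06 -0.    0.04] w 0.0216
[ 0.  0. -0.]
8.94 tcp [ 0.4052 -0.1043  0.0949] F [-0.4 -0.7 -0.7] M [ 0.09 -0.04  0.  ] w 0.0215
[-0.0001  0.     -0.0001]
8.99 tcp [ 0.4052 -0.1043  0.0949] F [ 0.9 -0.3 -1.6] M [ 0.03  0.05 -0.03] w 0.0215
[-0.0001  0.     -0.0001]
9.04 tcp [ 0.4052 -0.1043  0.0949] F [-0.3 -0.9 -1. ] M [ 0.08 -0.03 -0.  ] w 0.0218
[-0.0001  0.     -0.0001]
```

```bash
python3 - <<'E'
from station import bot
from h import *
F0=None
for x in (-.200,-.188,-.180,-.165,-.152):
    bot.move_linear(cad(x,.001,.0955),T(YAW+.3),0.05);s=st(bot)
    if np.linalg.norm(s["ft_force"])>6: print("contact");break
c=bot.capture("top");crop(c["frame"],290,190,390,310,5,"pics/t4.png")
c=bot.capture("scene");crop(c["frame"],270,160,430,280,5,"pics/s4.png")
E
```

```text
9.79 tcp [ 0.4338 -0.0954  0.0953] F [-0.4 -0.6 -0.7] M [0.08 0.01 0.03] w 0.0217
10.18 tcp [ 0.4456 -0.092   0.0955] F [-0.1  0.4 -1.3] M [ 0.05 -0.02  0.03] w 0.0219
10.49 tcp [ 0.4533 -0.0896  0.0955] F [-0.4  0.1 -1.4] M [ 0.07  0.03 -0.02] w 0.0211
10.94 tcp [ 0.4676 -0.0852  0.0955] F [ 0.  -0.4 -1.7] M [0.07 0.02 0.07] w 0.0218
11.35 tcp [ 0.4801 -0.0814  0.0955] F [-0.6 -0.  -0.8] M [ 0.02  0.07 -0.01] w 0.0218
```

View pics/t4.png

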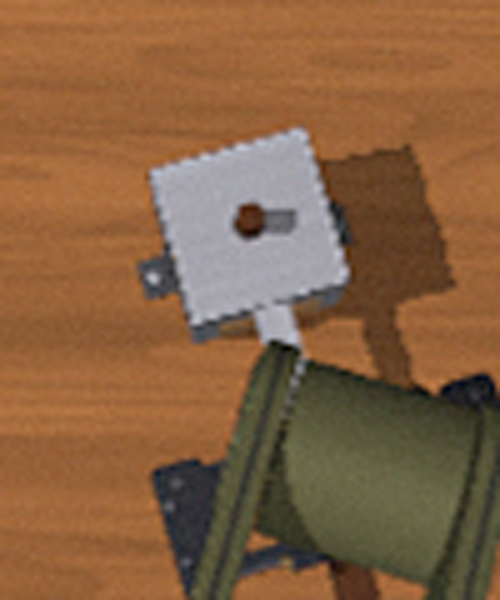

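View pics/s4.png

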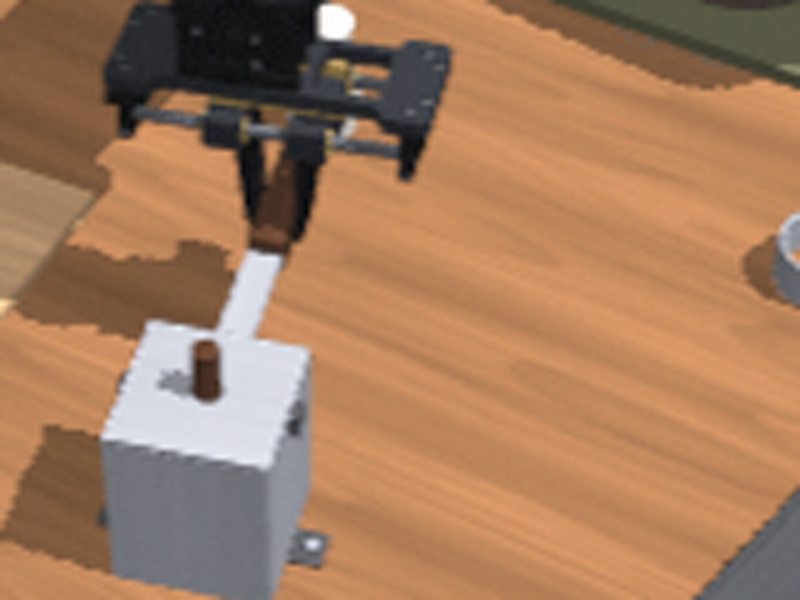

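```bash
cat >> h.py <<'E'
def lev(th,e=.101,dx=0.):
    t=np.radians(th);a,b=-.107,-.007
    return cad(-.045+dx+a*np.cos(t)-b*np.sin(t),.001,e+a*np.sin(t)+b*np.cos(t)),T(YAW+.3,th)
E
python3 - <<'E'
from station import bot
from h import *
for th in (0,3,6,8,10,12):
    bot.move_linear(*lev(th),0.03);s=st(bot);print(th,(s["tcp_pos"]-lev(th)[0]).round(4))
    if np.linalg.norm(s["ft_force"])>45: print("stop");break
c=bot.capture("scene");crop(c["frame"],270,160,430,280,5,"pics/s5.png")
E
```

```text
11.7 tcp [ 0.48   -0.0816  0.0942] F [ 0.  -0.9 -1.1] M [ 0.13 -0.12  0.06] w 0.0214
0 [ 0.0001 -0.0001  0.0002]
12.03 tcp [ 0.4799 -0.0814  0.0885] F [-0.1  0.  -0.8] M [ 0.06  0.15 -0.  ] w 0.0216
3 [-0.0004 -0.0001  0.0001]
12.37 tcp [ 0.4808 -0.0812  0.0829] F [-0.5  0.9 -0.4] M [0.03 0.12 0.03] w 0.0218
6 [-0.0003 -0.0001  0.0001]
12.64 tcp [ 0.4816 -0.0809  0.0792] F [-0.1  0.2 -2.3] M [0.01 0.11 0.02] w 0.0216
8 [-0.0002 -0.      0.    ]
12.92 tcp [ 0.4826 -0.0807  0.0757] F [ 0.8 -0.1 -2.4] M [ 0.03  0.13 -0.03] w 0.0215
10 [-0.     -0.      0.0002]
13.19 tcp [ 0.4836 -0.0804  0.0722] F [ 3.  -0.4 -2.1] M [ 0.03  0.22 -0.  ] w 0.0217
12 [ 0.0001 -0.0001  0.0003]
```

View pics/s5.png

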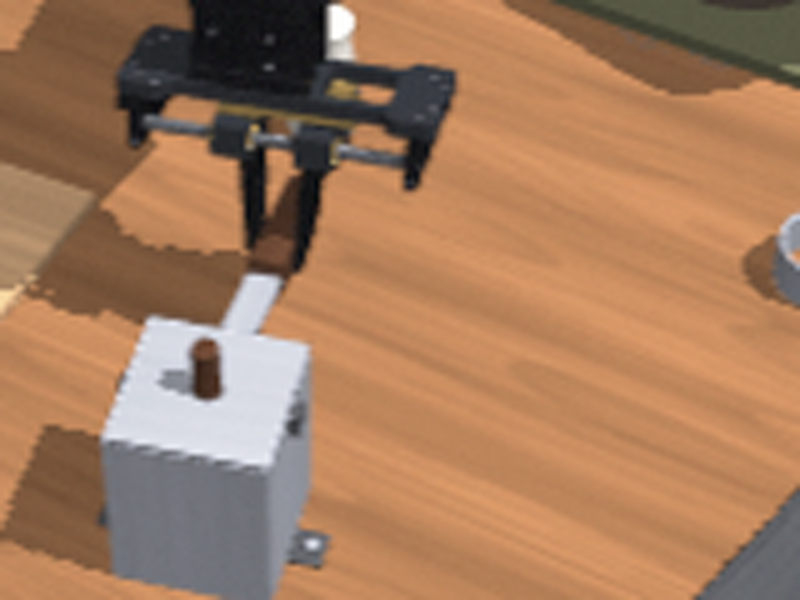

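```bash
python3 - <<'E'
from station import bot
from h import *
for th in (14,16,17.5,19,20.5,22):
    bot.move_linear(*lev(th),0.03);s=st(bot);print(th,(s["tcp_pos"]-lev(th)[0]).round(4))
    if np.linalg.norm(s["ft_force"])>60: print("stop");break
c=bot.capture("scene");crop(c["frame"],270,160,430,280,5,"pics/s6.png");np.savez("scene6.npz",**c)
E
```

```text
13.52 tcp [ 0.4845 -0.0802  0.0685] F [ 0.7 -0.1 -1. ] M [-0.03  0.15 -0.03] w 0.0217
14 [-0.     -0.0001  0.0002]
13.79 tcp [ 0.4855 -0.0798  0.0649] F [-0.4 -0.  -0.5] M [-0.    0.21 -0.04] w 0.0217
16 [-0.0001 -0.0001  0.0001]
14.04 tcp [ 0.4862 -0.0794  0.062 ] F [-0.4  0.2 -1.4] M [-0.    0.27  0.03] w 0.022
17.5 [-0.0004  0.     -0.0001]
14.29 tcp [ 0.4872 -0.0791  0.0594] F [-0.2  0.9 -1.5] M [-0.    0.26  0.05] w 0.0215
19 [-0.0004  0.0001 -0.0002]
14.54 tcp [ 0.4883 -0.0788  0.0568] F [ 0.2 -0.1 -1.3] M [-0.02  0.27 -0.  ] w 0.0218
20.5 [-0.0003  0.     -0.0001]
14.79 tcp [ 0.4895 -0.0784  0.0542] F [-0.5 -0.6 -1.7] M [-0.05  0.3   0.02] w 0.0221
22 [-0.0003  0.     -0.0002]
```

View pics/s6.png

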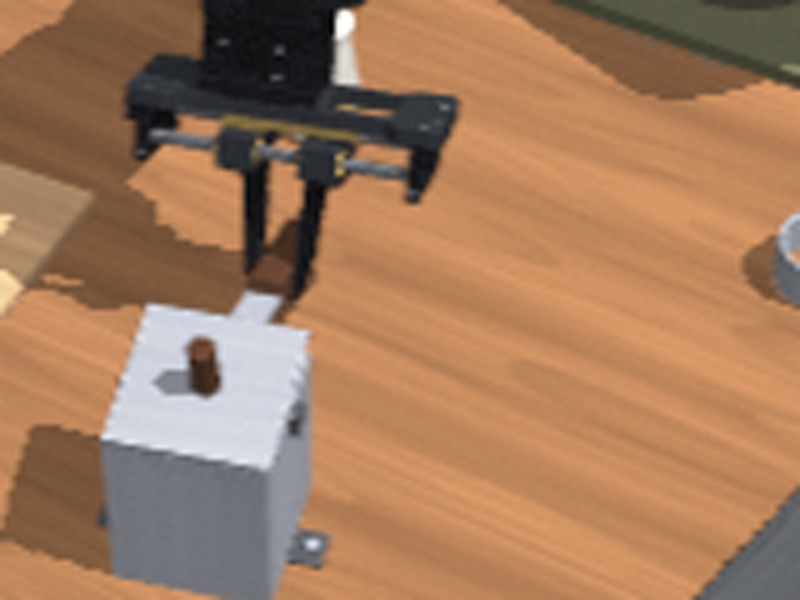

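```bash
cat >> h.py <<'E'
def lidplane(c,poly):
    """fit plane to depth in polygon (image px), return normal in caddy axes"""
    m=np.zeros((480,640),np.uint8);cv2.fillPoly(m,[np.array(poly,np.int32)],1)
    P=np.array([w(c,u,v) for v,u in zip(*np.nonzero(m)) if c["range_z"][v,u]>0])
    Q=(P-C)@Ro.from_euler('z',YAW,degrees=True).as_matrix()
    A=np.c_[Q[:,:2],np.ones(len(Q))];k=np.ones(len(Q),bool)
    for _ in range(4):
        x=np.linalg.lstsq(A[k],Q[k,2],rcond=None)[0];r=Q[:,2]-A@x;k=np.abs(r)<max(.002,2*np.std(r[k]))
    print("lid z at ctr %.4f front %.4f back %.4f left %.4f right %.4f tiltx %.1f tilty %.1f n %d sd %.4f"%(x[2],x[2]-.045*x[0],x[2]+.045*x[0],x[2]+.045*x[1],x[2]-.045*x[1],np.degrees(np.arctan(x[0])),np.degrees(np.arctan(x[1])),k.sum(),np.std(r[k])))
E
python3 - <<'E'
from h import *
f=lambda L:[(270+x/5,160+y/5) for x,y in L]
a=np.load("scene3.npz");b=np.load("scene6.npz")
lidplane(a,f([(155,330),(190,330),(180,400),(230,410),(230,345),(300,355),(265,455),(110,430)]))
lidplane(b,f([(152,312),(180,318),(175,395),(230,400),(235,335),(302,342),(265,455),(110,430)]))
E
```

```text
lid z at ctr 0.1133 front 0.1129 back 0.1137 left 0.1138 right 0.1128 tiltx 0.5 tilty 0.6 n 518 sd 0.0014
lid z at ctr 0.1222 front 0.1293 back 0.1150 left 0.1226 right 0.1217 tiltx -9.0 tilty 0.6 n 551 sd 0.0017
```

```bash
python3 - <<'E'
from station import bot
from h import *
for th in (12,2):
    bot.move_linear(*lev(th,.1015),0.06);st(bot)
c=bot.capture("scene");np.savez("scene7.npz",**c)
f=lambda L:[(270+x/5,160+y/5) for x,y in L]
lidplane(c,f([(152,312),(180,318),(175,395),(230,400),(235,335),(302,342),(265,455),(110,430)]))
bot.move_linear(lev(2,.103)[0],lev(2)[1],0.06)
bot.move_linear(lev(2,.103,-.06)[0],lev(2)[1],0.08);st(bot)
c=bot.capture("scene");np.savez("scene8.npz",**c);crop(c["frame"],270,160,430,280,5,"pics/s8.png")
lidplane(c,f([(152,312),(180,318),(175,395),(230,400),(235,335),(302,342),(265,455),(110,430)]))
E
```

```text
15.31 tcp [ 0.4837 -0.0801  0.0723] F [-0.4 -0.2 -2.1] M [ 0.02  0.2  -0.03] w 0.0212
15.77 tcp [ 0.4794 -0.0811  0.0896] F [0.7 0.9 0.2] M [ 0.24 -0.35 -0.02] w 0.0215
lid z at ctr 0.1221 front 0.1296 back 0.1146 left 0.1225 right 0.1216 tiltx -9.5 tilty 0.6 n 563 sd 0.0017
16.97 tcp [ 0.4231 -0.099   0.0925] F [ 0.8  0.1 -1. ] M [0.04 0.03 0.06] w 0.0216
lid z at ctr 0.1222 front 0.1294 back 0.1149 left 0.1225 right 0.1218 tiltx -9.2 tilty 0.4 n 593 sd 0.0018
```

View pics/s8.png

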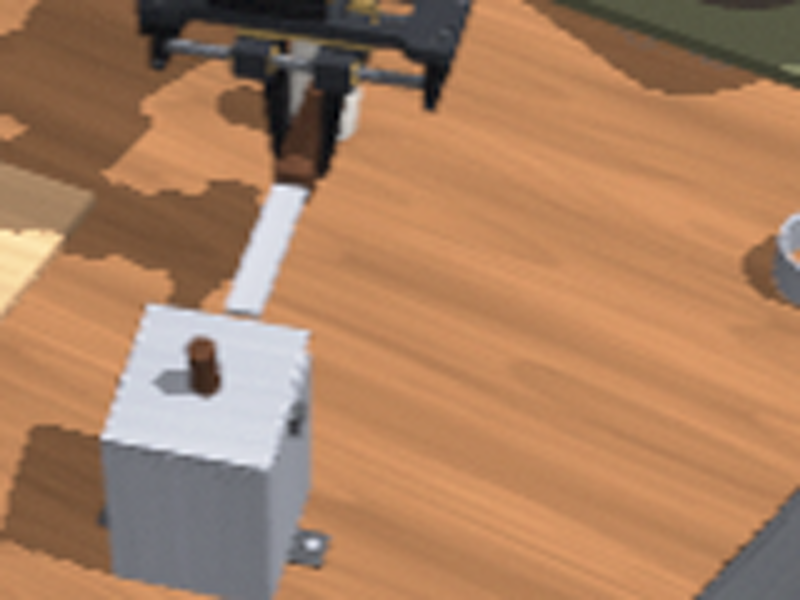

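```bash
python3 - <<'E'
from station import bot
from h import *
bot.move_linear(cad(-.25,.001,.0955),T(YAW+.3),0.12)
bot.move_linear(cad(-.25,.001,.18),T(YAW+.3),0.2)
bot.movep([0.486,0.294,0.12],T(-2.6));bot.pause(.15);st(bot)
c=wcap(bot,"w9")
for v in (175,200,230,260,392): print(v,w(c,319,v).round(4))
E
```

```text
19.76 tcp [0.4865 0.2931 0.1203] F [ 0.4 -0.1 -1.7] M [-0.03  0.   -0.02] w 0.0218
175 [0.4247 0.2965 0.1408]
200 [0.4346 0.296  0.1421]
230 [0.4474 0.2954 0.141 ]
260 [0.4607 0.2948 0.1411]
392 [0.5343 0.2914 0.1317]
```

View pics/w9.png

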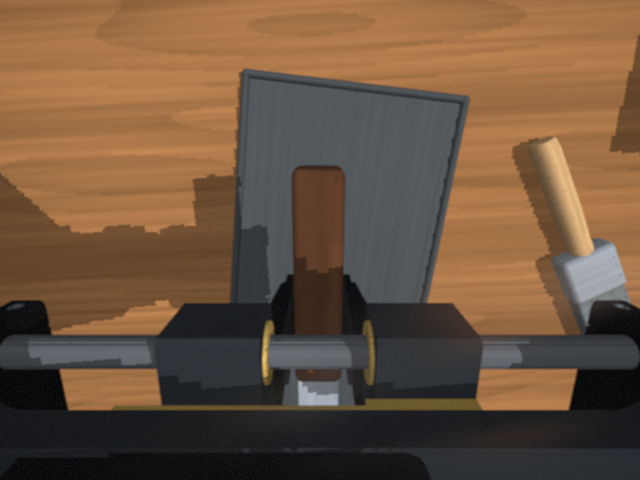

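Still held level and unchanged in the grip. I'll put it down.

```bash
python3 - <<'E'
from station import bot
from h import *
p=[0.486,0.294]
bot.move_linear(p+[.02],T(-2.6),0.12)
bot.move_linear(p+[.0085],T(-2.6),0.03);bot.pause(.2)
s=st(bot);z=.0085
while s["ft_force"][2]<1.0 and z>.006:
    z-=.0005;bot.move_linear(p+[z],T(-2.6),0.02);bot.pause(.1);s=st(bot)
bot.gripper_to(0.05,30)
bot.move_linear(p+[.12],T(-2.6),0.15);st(bot);wcap(bot,"w10")
E
```

```text
21.52 tcp [0.4861 0.2941 0.0087] F [ 0.4 -0.1 -0.9] M [0.02 0.02 0.01] w 0.0218
21.88 tcp [0.486 0.294 0.008] F [-0.3 -0.  -1.4] M [ 0.01 -0.03 -0.01] w 0.0214
22.23 tcp [0.486  0.294  0.0075] F [ 0.6 -0.3 -1.8] M [ 0.03 -0.02  0.02] w 0.0218
22.57 tcp [0.4861 0.294  0.0073] F [-0.5 -0.7  2.2] M [-0.13  0.39  0.02] w 0.0212
24.18 tcp [0.4853 0.2936 0.1188] F [ 0.6 -0.2 -0.5] M [ 0.   -0.03 -0.01] w 0.0499
```

View pics/w10.png

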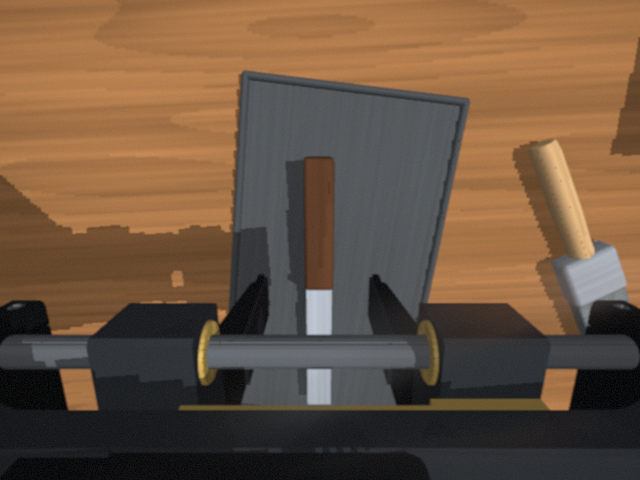

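```bash
python3 - <<'E'
from station import bot
from h import *
for n in ("top","scene"):
    c=bot.capture(n);np.savez(n+"11.npz",**c)
    if n=="top": crop(c["frame"],300,200,380,270,8,"pics/t11.png")
    else: crop(c["frame"],285,215,345,270,10,"pics/s11.png")
E
```

```text
(no output)
```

View pics/t11.png

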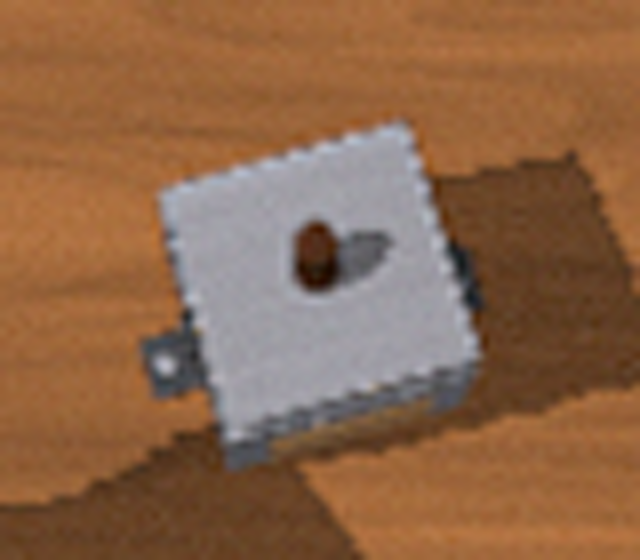

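View pics/s11.png

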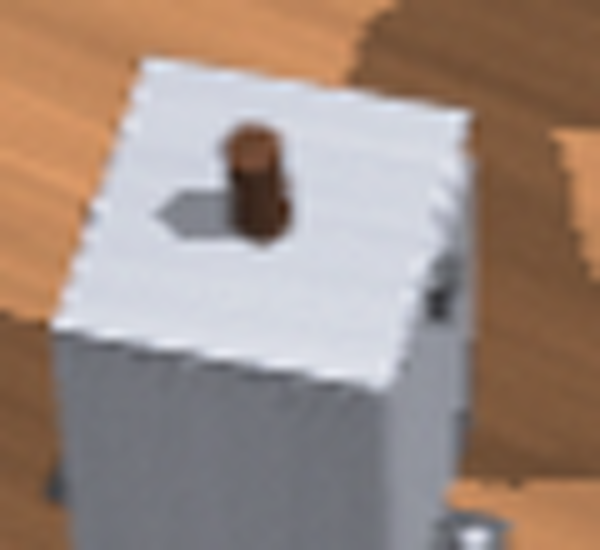

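```bash
python3 - <<'E'
from h import *
R=Ro.from_euler('z',YAW,degrees=True).as_matrix()
t=np.load("top11.npz");s=np.load("scene11.npz")
a=w(t,300+316.5/8-.5,200+243/8-.5,.1533);b=w(s,285+254.5/10-.5,215+142/10-.5,.1533)
print("knob top",a,b,"caddy frame",(a-C)@R,(b-C)@R)
print("range",(w(t,300+316/8-.5,200+243/8-.5)-C)@R,(w(s,285+254.5/10-.5,215+142/10-.5)-C)@R)
L=lambda q:[(285+x/10,215+y/10) for x,y in q]
lidplane(s,L([(150,70),(215,85),(200,180),(150,215),(255,255),(300,200),(295,95),(455,120),(375,375),(65,320)]))
lidplane(t,[(300+x/8,200+y/8) for x,y in ((172,200),(405,130),(410,230),(300,210),(280,250),(290,300),(400,260),(440,240),(470,350),(235,425))])
E
```

```text
knob top [ 0.63272131 -0.03629904  0.1533    ] [ 0.63428979 -0.03536617  0.1533    ] caddy frame [ 0.00740309 -0.00048467  0.1533    ] [ 9.17577366e-03 -5.11436497e-05  1.53300000e-01]
range [ 0.00784883 -0.00050866  0.1505915 ] [9.51313646e-03 5.48194165e-05 1.53658146e-01]
lid z at ctr 0.1221 front 0.1294 back 0.1148 left 0.1225 right 0.1217 tiltx -9.2 tilty 0.5 n 655 sd 0.0017
lid z at ctr 0.1222 front 0.1300 back 0.1144 left 0.1224 right 0.1220 tiltx -9.9 tilty 0.3 n 739 sd 0.0020
```

```bash
python3 - <<'E'
from station import bot
from h import *
g=np.array([.0029,-.0003,.1254]);u=np.array([.1736,0,.985])
R=T(YAW,-10)
bot.movep(cad(*(g+.09*u)),R)
bot.move_linear(cad(*(g+.03*u)),R,0.12)
bot.move_linear(cad(*g),R,0.05);bot.pause(.1);st(bot)
bot.gripper_to(0,40);st(bot)
bot.move_linear(cad(*(g+[0,0,.008])),R,0.03);st(bot)
bot.move_linear(cad(*(g+[0,0,.09])),R,0.12);st(bot)
c=bot.capture("scene");np.savez("scene12.npz",**c);cv2.imwrite("pics/s12.png",c["frame"][:,:,::-1])
E
```

```text
27.23 tcp [ 0.6287 -0.0375  0.1259] F [ 1.4 -0.1  1. ] M [ 0.1  -0.07 -0.01] w 0.0503
27.88 tcp [ 0.6281 -0.0368  0.1253] F [-1.2  3.2  0.3] M [ 0.63  0.13 -0.15] w 0.0147
28.3 tcp [ 0.6286 -0.0377  0.1337] F [ 0.  -0.1 -2.1] M [ 0.05 -0.14  0.  ] w 0.0147
29.13 tcp [ 0.6279 -0.0374  0.2144] F [-0.9 -0.7 -1.1] M [ 0.09 -0.08  0.  ] w 0.0147
```

View pics/s12.png

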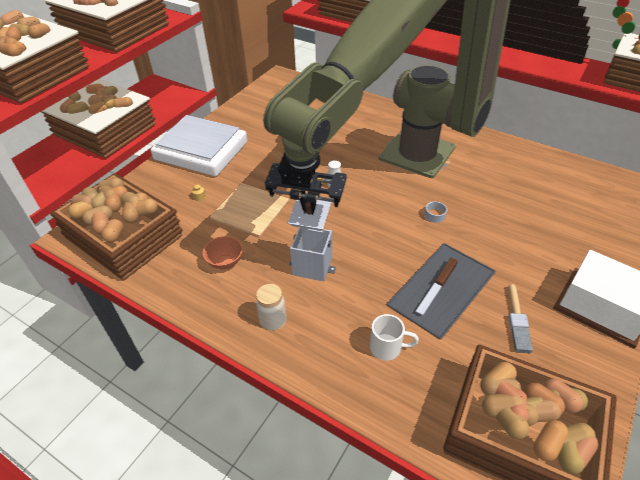

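```bash
python3 - <<'E'
from station import bot
from h import *
bot.movep([.53,-.329,.13],T(4.7));bot.pause(.15);st(bot)
for n in ("top","scene"):
    c=bot.capture(n);np.savez(n+"13.npz",**c)
    crop(c["frame"],*((370,200,530,320) if n=="top" else (190,130,350,250)),5,f"pics/{n}13.png")
E
```

```text
30.55 tcp [ 0.5311 -0.328   0.1306] F [ 0.1  0.7 -0.8] M [ 0.1  -0.04  0.  ] w 0.0148
```

View pics/scene13.png

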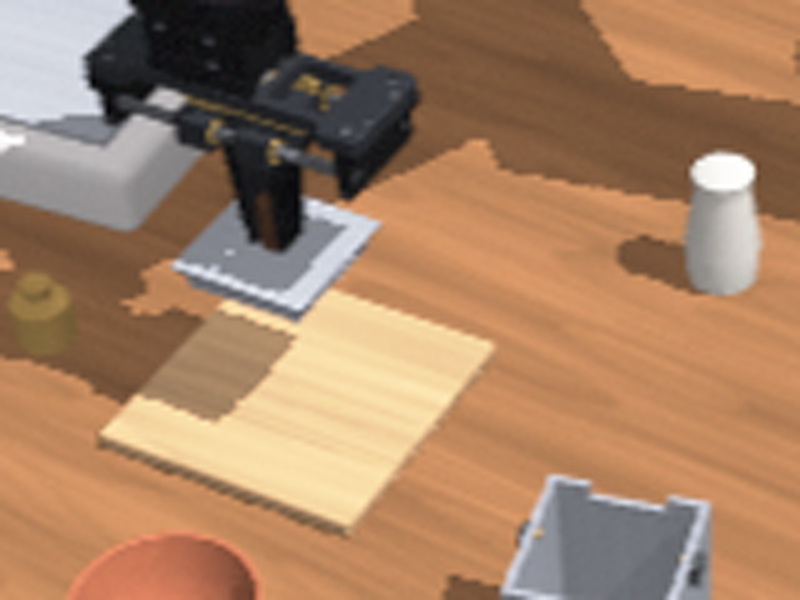

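View pics/top13.png

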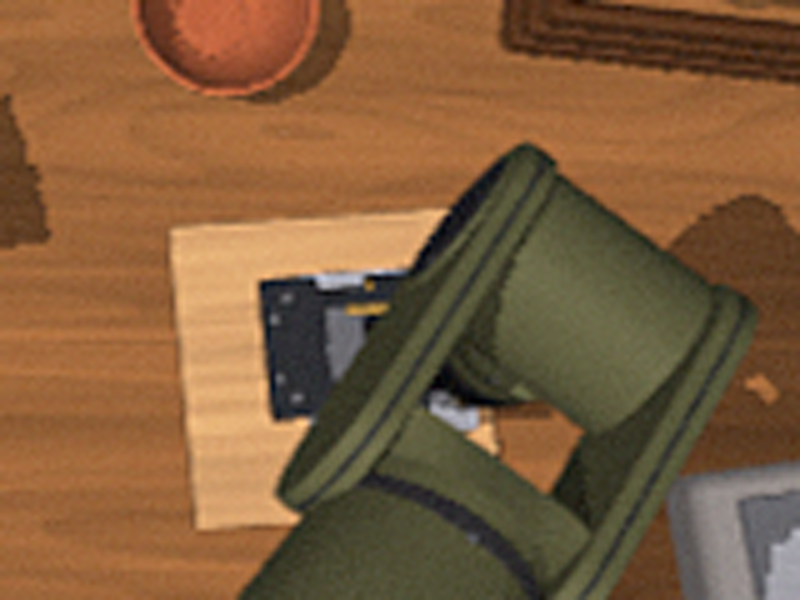

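```bash
python3 - <<'E'
import h
from h import *
h.C=np.array([.5311,-.328,0]);h.YAW=4.7
s=np.load("scene13.npz")
lidplane(s,[(190+x/5,130+y/5) for x,y in ((190,260),(228,218),(245,250),(290,255),(310,210),(370,224),(300,298))])
P=np.array([w(s,190+x/5-.4,130+y/5-.4,.012) for x,y in ((100,437),(348,530),(493,347))])
print(P,(P[0]+P[2])/2)
K=np.array([w(s,190+x/5-.4,130+y/5-.4,.1435) for x,y in ((175,263),(298,305),(378,222))])
print("lid ctr",(K[0]+K[2])/2)
d=K[2]-K[1];print(np.degrees(np.arctan2(d[1],d[0])))
E
```

```text
lid z at ctr 0.1262 front 0.1254 back 0.1271 left 0.1269 right 0.1256 tiltx 1.1 tilty 0.8 n 272 sd 0.0015
[[ 0.63398089 -0.40480787  0.012     ]
 [ 0.61968574 -0.22721707  0.012     ]
 [ 0.44350571 -0.24406256  0.012     ]] [ 0.5387433  -0.32443522  0.012     ]
lid ctr [ 0.54917952 -0.31286654  0.1435    ]
-176.9462672412612
```

```bash
python3 - <<'E'
from h import *
s=np.load("scene13.npz");s0=np.load("scene0.npz");t=np.load("top0.npz")
print("top range at board", [w(t,u,v).round(4) for u,v in ((420,262),(436,273),(455,290))])
print("scene range",[w(s,190+x/5,130+y/5).round(4) for x,y in ((380,380),(300,450),(420,340),(200,440))])
crop(s0["frame"],195,170,305,250,7,"pics/s0b.png")
K=np.array([w(s,190+x/5-.4,130+y/5-.4,.1264) for x,y in ((175,263),(298,305),(378,222))])
print("lid ctr",(K[0]+K[2])/2)
E
```

```text
top range at board [array([ 0.5627, -0.2812,  0.0082]), array([ 0.5306, -0.3275,  0.0104]), array([ 0.4815, -0.383 ,  0.0075])]
scene range [array([ 0.5063, -0.2848,  0.0127]), array([ 0.5794, -0.2921,  0.0097]), array([ 0.4598, -0.2878,  0.0088]), array([ 0.6055, -0.3481,  0.0122])]
lid ctr [ 0.53383375 -0.32742623  0.1264    ]
```

View pics/s0b.png

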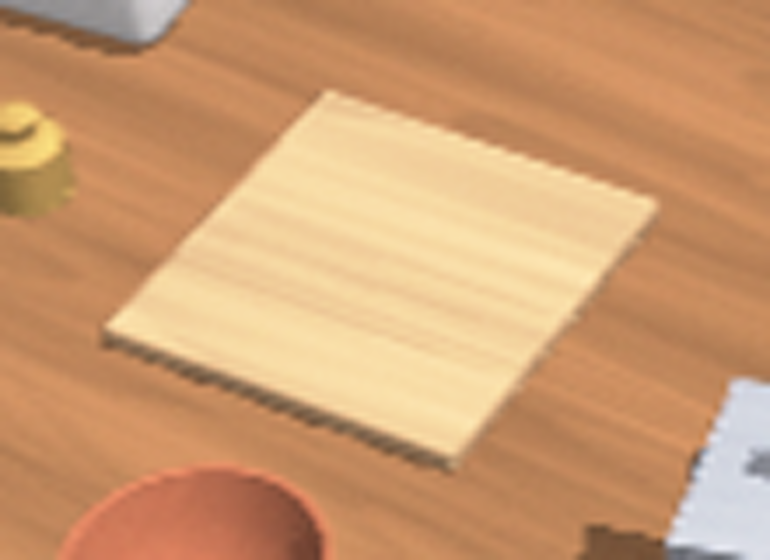

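```bash
python3 - <<'E'
from h import *
s=np.load("scene0.npz")
P=np.array([w(s,195+(x+.5)/7-.5,170+(y+.5)/7-.5,.012) for x,y in ((105,326),(452,460),(657,203),(330,91))])
print(P,P.mean(0))
for i in range(4):
    d=P[(i+1)%4]-P[i];print(np.linalg.norm(d),np.degrees(np.arctan2(d[1],d[0])))
E
```

```text
[[ 0.63111598 -0.40735607  0.012     ]
 [ 0.61873774 -0.22812794  0.012     ]
 [ 0.44146952 -0.24457641  0.012     ]
 [ 0.45502163 -0.42020446  0.012     ]] [ 0.53658622 -0.32506622  0.012     ]
0.17965507019622773 93.95081187485987
0.17802969282565123 -174.6987822383402
0.17615013655710893 -85.58759060238492
0.17656245602082438 4.173083070600254
```

```bash
python3 - <<'E'
from station import bot
from h import *
p=[.532,-.3275];R=T(4.6)
bot.move_linear(p+[.05],R,0.1)
z=.037;bot.move_linear(p+[z],R,0.04);bot.pause(.15);s=st(bot)
while s["ft_force"][2]<1.0 and z>.031:
    z-=.0006;bot.move_linear(p+[z],R,0.02);bot.pause(.1);s=st(bot)
bot.gripper_to(0.04,30);st(bot)
bot.move_linear(p+[.12],R,0.12)
bot.move_j([-10,-10,95,0,80,0]) if False else None
bot.movep([.35,.05,.35],T(5));st(bot)
for n in ("top","scene"):
    c=bot.capture(n);np.savez(n+"14.npz",**c);cv2.imwrite(f"pics/{n}14.png",c["frame"][:,:,::-1])
    crop(c["frame"],*((390,230,520,315) if n=="top" else (195,170,305,250)),6,f"pics/{n}14c.png")
E
```

```text
32.23 tcp [ 0.5321 -0.3276  0.0372] F [-1.2  0.6 -1.6] M [0.03 0.04 0.01] w 0.0148
32.58 tcp [ 0.5321 -0.3275  0.0365] F [ 0.4 -0.3 -2.1] M [ 0.09  0.   -0.01] w 0.015
32.92 tcp [ 0.532  -0.3275  0.0358] F [-0.6 -0.  -1.4] M [0.07 0.03 0.04] w 0.0151
33.27 tcp [ 0.532  -0.3275  0.0352] F [ 1.2 -0.6 -1.2] M [ 0.04  0.   -0.03] w 0.0149
33.62 tcp [ 0.532  -0.3275  0.0345] F [ 0.  -0.1 -2. ] M [0.05 0.02 0.02] w 0.0149
33.98 tcp [ 0.532  -0.3275  0.034 ] F [ 0.2  0.4 -1.8] M [ 0.07  0.06 -0.05] w 0.0148
34.33 tcp [ 0.532  -0.3275  0.0334] F [-0.2  0.2 -1.6] M [ 0.06 -0.02 -0.02] w 0.0146
34.67 tcp [ 0.532  -0.3275  0.0328] F [ 1.  -0.1 -1.1] M [ 0.03  0.02 -0.02] w 0.0148
35.02 tcp [ 0.5322 -0.3276  0.0326] F [-0.7  0.6  1. ] M [ 0.16  0.25 -0.01] w 0.0144
35.38 tcp [ 0.5323 -0.3276  0.0324] F [-1.   2.3  6.1] M [ 0.33  0.5  -0.05] w 0.0146
36.03 tcp [ 0.532  -0.3275  0.0315] F [ 0.1 -0.1 -0.5] M [ 0.05  0.04 -0.03] w 0.04
38.66 tcp [0.3502 0.0497 0.3493] F [-0.7 -0.2  0.6] M [0.01 0.06 0.03] w 0.0397
```

View pics/top14.png

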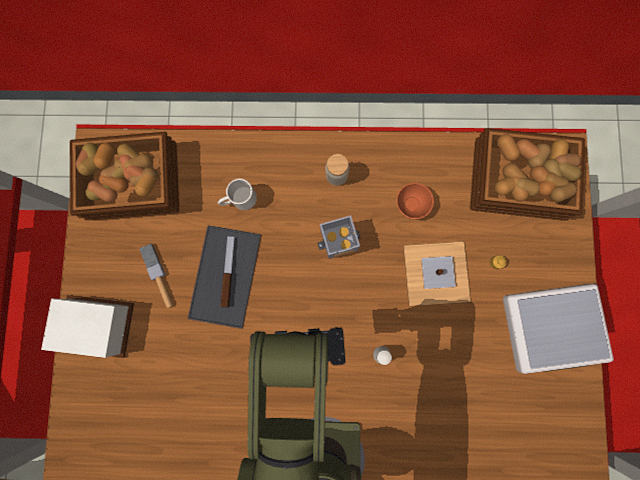

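View pics/scene14c.png

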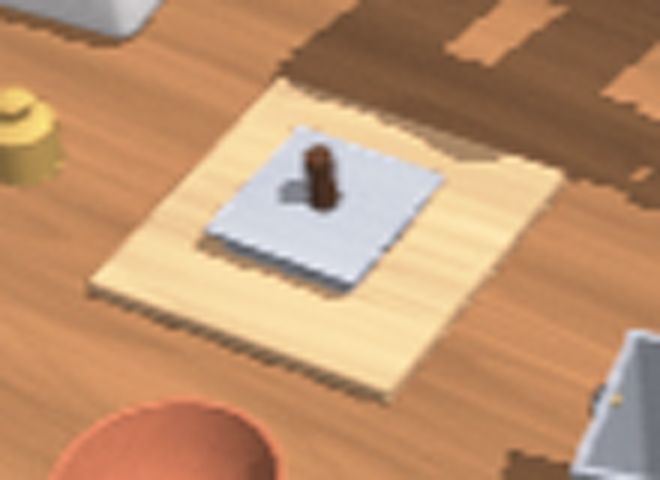

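View pics/top14c.png

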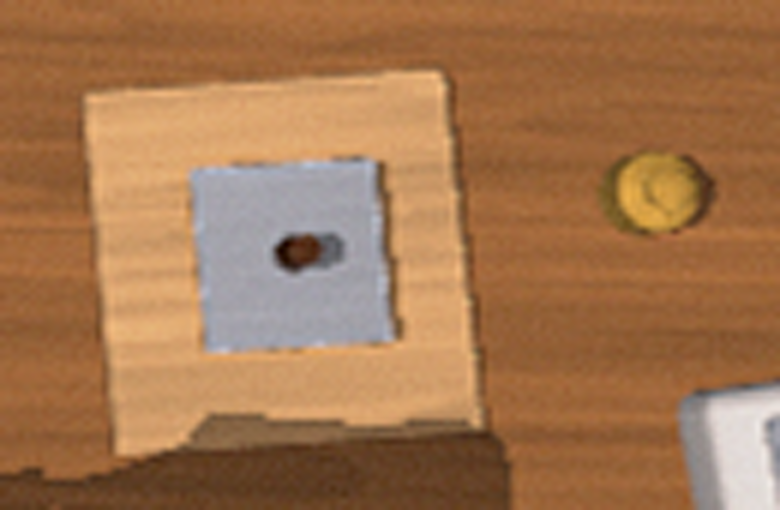

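```bash
python3 - <<'E'
import h
from h import *
t=np.load("top14.npz");s=np.load("scene14.npz")
P=np.array([w(t,390+(x+.5)/6-.5,230+(y+.5)/6-.5,.029) for x,y in ((190,170),(378,158),(397,340),(206,351))]);print("lid top-cam",P.mean(0))
Q=np.array([w(s,195+(x+.5)/6-.5,170+(y+.5)/6-.5,.029) for x,y in ((300,127),(443,178),(348,291),(208,233))]);print("lid scene-cam",Q.mean(0),"board: top .5299 -.3292 scene .5366 -.3251")
h.C=np.array([.532,-.3275,0]);h.YAW=4.6
lidplane(s,[(195+x/6,170+y/6) for x,y in ((298,135),(345,148),(345,215),(300,215),(290,180),(300,140),(215,232),(345,283),(435,180),(350,150))])
lidplane(t,[(390+x/6,230+y/6) for x,y in ((198,178),(370,165),(370,230),(270,225),(265,275),(375,275),(388,332),(210,343))])
a=np.load("top0.npz");d=cv2.absdiff(a["frame"],t["frame"]).max(2)
for n,(x0,y0,x1,y1) in dict(mug=(215,175,262,212),bowl=(393,178,440,225),brush=(136,238,178,310),weight=(488,250,512,273),opener=(200,230,262,300)).items(): print(n,(d[y0:y1,x0:x1]>50).sum())
E
```

```text
lid top-cam [ 0.53240806 -0.32998729  0.029     ]
lid scene-cam [ 0.53933712 -0.32450066  0.029     ] board: top .5299 -.3292 scene .5366 -.3251
lid z at ctr 0.0280 front 0.0278 back 0.0281 left 0.0285 right 0.0275 tiltx 0.2 tilty 0.6 n 403 sd 0.0020
lid z at ctr 0.0291 front 0.0290 back 0.0291 left 0.0290 right 0.0291 tiltx 0.0 tilty -0.0 n 656 sd 0.0022
mug 0
bowl 0
brush 0
weight 0
opener 0
```

Both cameras put the lid about 2.6 mm from the board's centre, lying level. Nothing else has moved, so I'm handing in.

```bash
python3 - <<'E'
from station import bot
from h import *
st(bot);print(bot.hand_in())
E
```

```text
38.76 tcp [0.3503 0.0496 0.3493] F [-0.5 -1.1 -0.4] M [-0.01  0.02 -0.04] w 0.0401
the job is handed in; nothing more can be done
None
```

The caddy is open, the lid stands knob up on the board, and the opener is back on the sheet. I handed in at 38.8 s of the 67 s allowed; no verdict is reported.

- **Levering:** I put the blade about 38 mm into the slot and levered handle-down to 22°. The lid snapped out on both sides and stayed propped, front edge about 15 mm up. I only gripped the knob after that.
- **Order:** The opener went back on the sheet before the lid was lifted, since the arm has one gripper.
- **Lid on the board:** Both cameras put it 2–3 mm from the board's centre. It lies level: 0.0° from the top camera, 0.6° or less from the scene camera.
- **Opener:** It lies where it came from, with no visible change in the top camera image from before and after.
- **Bystanders:** The mug, bowl, brush and weight show no change in the same comparison.
- **Forces:** The highest wrist force I read was about 7 N. I only read it between moves, so the peak when the lid snapped out was not recorded.

**Disagreement:** The two cameras differ by about 7 mm on the absolute position of the board and the lid, more than the stated 2 mm. They agree on where the lid sits relative to the board, so I relied on that.

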